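# Couple the trailer hitch on the bench stand

### The arm

A 7-joint arm with a two-finger parallel gripper is mounted at the origin on a cart in front of the work surface, level with it; the furniture and walls round the work are solid. World frame = base frame: x ahead of the robot, y to its left, z up, the work surface at z = 0. Lengths are in m, angles in rad, forces in N, time in s.
With the tool pointing down it reaches from about 0.425 to 0.95 m from the base axis. Payload 4.7 kg.
Tool frame: the origin (TCP) lies between the finger pads; the fingertips stand 25 mm ahead of it and the grasp point (between the pads) lies 6 mm ahead of it; z points along the fingers, y is the line along which they close (so a half turn about z gives the same grasp; the last joint's range is limited). The gripper opens to 85 mm and grips with 20 to 120 N. Pads are 22 mm wide; open, the fingers measure 114 mm over their backs; the gripper's body (76 mm by 85 mm) begins 54 mm behind the grasp point. The pads swing forward as they close: fully open they stand 13 mm farther back than shut.
Start: joints at [1.249, 0.469, -0.049, 1.532, 0.024, 1.141, -0.082], TCP at [0.195, -0.646, 0.256] pointing down, gripper open.
Joint ranges: [-2.59, 2.59], [-0.33, 1.99], [-1.39, 1.29], [0.1, 2.45], [-1.04, 4.18], [0.21, 1.99], [-2.66, 2.66]. Speed limits (rad/s): [2.57, 2.57, 3.14, 3.14, 3.14, 3.14, 3.14].

### API

Orientations are given as a 3x3 rotation matrix whose columns are the frame's x, y, z axes.
In Python, from rig import * gives the robot as it stands. Calls block until the motion is done:
- movep(position, orientation): joint-space move of the TCP to a pose.
- move_l(position, attitude=None, feed=0.15, until_force=None): straight line of the TCP; attitude=None keeps the orientation; feed is the mean speed in m/s. With until_force (N) it stops when the force on the tool has changed by that much, and returns True; else False.
- move_joints(angles): joint-space move.
- command_gripper(opening, newtons=None): finger opening in m; newtons is the grip in N (None keeps the last); returns when the fingers have stopped.
- sleep(seconds).
- inverse_kinematics(position, orientation): joint angles nearest the present ones, or None.
- sense(): the state.
- camera(name): name is "scene" or "side" or "wrist"; returns (picture, depth): 420x560x3 uint8, red, green, blue; 420x560 float32, m along the optical axis (not along the pixel's ray), 0 where there is no reading.
- camera_params(name): a dict with "K" (3x3 intrinsics, pixels), "position" and "rotation" of the camera in the world; the wrist camera has in their place "tool_from_camera" (4x4, takes a point from camera to tool coordinates, whose origin is the TCP and whose axes are the flange's). Camera axes: x right, y down, z forward; pixel columns grow to the right and rows downward; lengths in m; the calibration is good to about 2 mm. The wrist camera is an equidistant fisheye: a pixel r from the principal point sees the ray r / f radians off the axis. A picture is of the moment at which its call begins: read the wrist's pose just before it. camera_params takes no time and is no camera call.
A pose or a line that the arm cannot do raises Unreachable and nothing moves.
- finish_job(): hands the job in; it is judged then, once.
The state is a dict: "time_s": time; "joint_pos": joint angles; "qd": joint speeds; "joint_efforts": joint torques, N m; "position": TCP position; "tcp_rot": TCP orientation; "wrist_force": force on the tool from outside, world axes, zero at the start; "ft_torque": the same for the moment, N m; "finger_gap": finger opening in m; "gripper_force": force on a finger pad.
Only numpy, scipy, OpenCV 4.12 (cv2) and the standard library are available. Lean on these libraries where they do the work, as an engineer would, in place of code of your own. Each camera call takes 0.05 s, during which the arm holds its last target. There are 200 camera calls.

### The job

Put the loose trailer coupler on the stand's tow ball with its tongue in the forked rest: lower it over the ball and press it gently until it has snapped fully home, feeling for the ball because its height is not known. Only then press the raised latch lever right down so that it locks, let go and leave the coupler there. Never press the socket's pad onto the ball, or the lever, with more than about 40 N (4 kg), and do not disturb the other things on the bench.

Things in the scene. Friction and masses are not known exactly. Their poses are not given: they have to be found in the camera images.
- stand: Fixed, rigid stand: dark steel base plate 190x100x10 mm, two sleeves, a head plate with an upright steel tow ball (50 mm diameter) and a forked tongue rest 100 mm behind it. Origin on the bench exactly below the ball; +x from the rest towards the ball, z up. The head's height differs each time and is NOT measured: the ball's centre is 85 to 110 mm above the bench, the rest rises with it.
- stand_axis (a point): Point on the base plate's top (10 mm above the bench) straight below the ball, axes as the stand. Tongue rest at x=-100 mm: its seat is 23.5 mm below the ball's centre, its two prongs are 54 mm apart inside and end 9 mm below the ball's centre.
- coupler: Loose aluminium trailer coupler, about 0.6 kg (varies 25 percent), standing on its underside. Origin: centre of the socket (the ball's centre when home), 23 mm above the underside. +x from tongue to round nose, z up. Outside 64 mm wide; tongue an upside-down channel 40 mm wide along -x to x=-150 mm.
- socket (a point): Socket centre, same point as the coupler's origin. Socket 53.5 mm inside diameter, mouth flared to 62 mm over its lowest 10 mm. Two sprung detents meet the ball about 16 mm before home; passing them takes some 10 to 25 N (its weight included; weight alone will not do), then it snaps over and the pad in its roof meets the ball as a hard stop.
- thrust_pad: Black plastic thrust pad, 40 mm disc in the socket's roof, fixed to the coupler; its underside (origin) is 25 mm above the coupler's origin. It bears on the top of the ball when the coupler is home. It must not be pressed with over 40 N; at home the detents and the weight already load it lightly.
- grab_lug (a point): Gripping place on the coupler's grab lug, an upright block 38 mm long (x), 16 mm wide (y), straight above the socket: from the dome (z=38 mm) to z=68 mm in the coupler's frame. The point is 50 mm above the coupler's origin, axes as the coupler. Grip it across y.
- tongue_end (a point): Middle of the tongue's open end, at (-150, 0, -6) mm in the coupler's frame.
- lever (a joint): Latch lever behind the lug, rad: 0 = fully down along the tongue (latched, at a stop), 0.85 = fully raised; starts at 0.70 to 0.82, stays where left by friction. Its pin lies across the coupler at (-40, 0, 20) mm in the coupler's frame. Pressing takes about 5 N at the grip. Its pawl goes under the ball; unless the coupler is fully home the pawl strikes the ball and the lever stops short.
- lever_grip (a point): Middle of the top face of the lever's black grip (34x22 mm), 74 mm behind the pin and 9 mm above the lever's line through the pin; axes turn with the lever. When shut it is at (-114, 0, 29) mm in the coupler's frame.
- hex_bolt: Bystander: a hexagon bolt standing on its head, 54 mm high. Origin at its underside.
- side_cutters: Bystander: side cutters, blue handles, 125x55x15 mm, lying.
- sand_block: Bystander: a brown sanding block, 100x56x29 mm, lying. Origin at its underside.
There are look-alikes about, which are no part of the job. Leave any blue look-alike of the coupler alone.

How it is judged:
By the outcome, as a careful person would: the job done as asked, in the order asked, and still so for the second after the job is handed in, with the robot touching nothing.
It also fails if it takes over 72 s, if anything falls off the work surface, if the arm or the gripper's body presses on something with over 40 N, if the wrist force passes 120 N, or if a joint passes its speed limit or range.

## Working session

There is one attempt and no reset: what is moved stays moved. The work goes in short steps, each a Python script; the robot and the scene stay as the last script left them, time stands still between calls to the robot, and variables do not carry over. Pictures are saved under pics/ and viewed, at most 10 in all, crops included, and the job is handed in when it is done.

```bash
mkdir -p pics; ls; python3 - <<'E'
from rig import *
import cv2, numpy as np
a,d=camera("scene");b,e=camera("side")
np.savez('v.npz',a=a,d=d,b=b,e=e)
cv2.imwrite('pics/scene.png',a[:,:,::-1]);cv2.imwrite('pics/side.png',b[:,:,::-1])
for n in("scene","side","wrist"):print(n,camera_params(n))
print(sense())
E
```

```text
pics
scene {'K': array([[406.76962554,   0.        , 281.84834733],
       [  0.        , 406.76962554, 205.40658032],
       [  0.        ,   0.        ,   1.        ]]), 'position': array([0.07506564, 0.04949672, 0.73738503]), 'rotation': array([[-0.47892733, -0.67132065,  0.56564758],
       [-0.87773783,  0.37670814, -0.29608662],
       [-0.01431498, -0.63829426, -0.76965936]])}
side {'K': array([[414.4854281 ,   0.        , 278.98234928],
       [  0.        , 414.4854281 , 212.35497488],
       [  0.        ,   0.        ,   1.        ]]), 'position': array([ 0.42813795, -1.03409987,  0.42287424]), 'rotation': array([[ 0.98384908, -0.04467016,  0.17333658],
       [-0.17710861, -0.38332809,  0.90647235],
       [ 0.02595252, -0.92253138, -0.38504845]])}
wrist {'K': array([[325.1922621 ,   0.        , 280.98771976],
       [  0.        , 325.1922621 , 207.9258298 ],
       [  0.        ,   0.        ,   1.        ]]), 'tool_from_camera': array([[-4.68840534e-05, -9.64317303e-01, -2.64749196e-01,
         6.69122917e-02],
       [ 9.99998836e-01,  3.58579498e-04, -1.48317132e-03
[... 331 characters left out ...]
4]), 'qd': array([-0.00087892, -0.00354297, -0.00160224, -0.00169806,  0.0019732 ,
        0.00048588, -0.00059389]), 'joint_efforts': array([-3.74654837e-04, -5.11515570e+01, -4.67302592e-02, -2.38392395e+01,
        1.09323216e-02,  4.35681635e-03, -2.06372093e-06]), 'position': array([ 0.19469857, -0.64580213,  0.25536209]), 'tcp_rot': array([[ 9.57423784e-01,  2.88685563e-01, -5.85287419e-04],
       [ 2.88686146e-01, -9.57422337e-01,  1.66649953e-03],
       [-7.92728933e-05, -1.76451066e-03, -9.99998440e-01]]), 'wrist_force': array([ 0.58624433, -0.78400401, -0.25332899]), 'ft_torque': array([0.00328909, 0.03012009, 0.00659455]), 'gripper_force': 0.0, 'finger_gap': 0.08514222499396339}
```

View pics/scene.png

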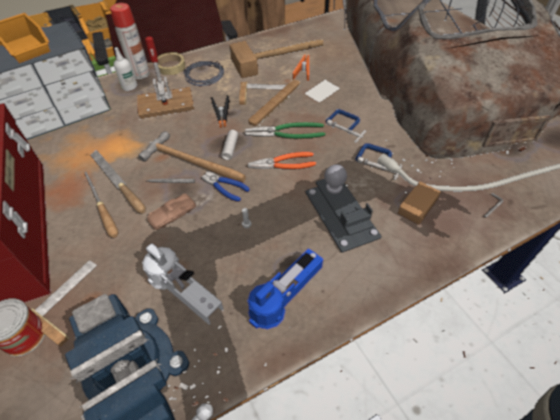

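View pics/side.png

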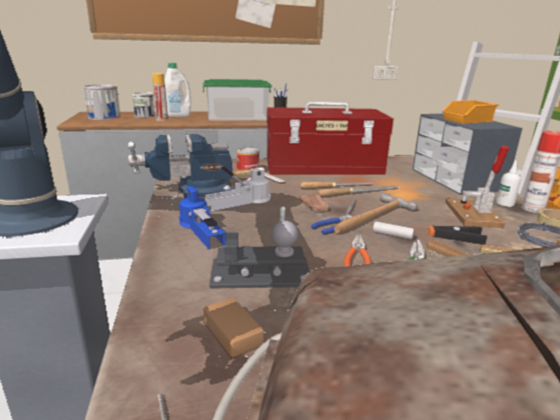

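The scene view shows the silver coupler with its lug at about (153,250) and tongue end at about (212,308). The stand's ball is at (335,178), with its rest near (353,215). The blue look-alike is at (270,300).

```bash
cat > h.py <<'E'
from rig import *
import numpy as np, cv2
def cloud(d,name,P=None):
    p=camera_params(name) if name!="wrist" else camera_params("wrist")
    K=p["K"];v,u=np.mgrid[:d.shape[0],:d.shape[1]]
    x=(u-K[0,2])/K[0,0];y=(v-K[1,2])/K[1,1]
    if name=="wrist":
        th=np.hypot(x,y);s=np.tan(th)/np.maximum(th,1e-9);x=x*s;y=y*s
        T=p["tool_from_camera"];R=P[1]@T[:3,:3];t=P[0]+P[1]@T[:3,3]
    else: R,t=p["rotation"],p["position"]
    w=np.stack([x*d,y*d,d],-1)@R.T+t
    w[d<=0]=np.nan
    return w
def down(yaw): # tool x axis at yaw, z down
    c,s=np.cos(yaw),np.sin(yaw)
    return np.array([[c,s,0],[s,-c,0],[0,0,-1.]])
def wrist(fn):
    s=sense();a,d=camera("wrist")
    cv2.imwrite(fn,a[:,:,::-1])
    w=cloud(d,"wrist",(s["position"],s["tcp_rot"]));np.savez(fn.replace('png','npz'),a=a,w=w)
    return a,w
E
python3 - <<'E'
from h import *
z=np.load('v.npz');w=cloud(z['d'],'scene');e=cloud(z['e'],'side')
np.set_printoptions(precision=3,suppress=True)
for u,v in [(153,250),(165,265),(190,290),(212,308),(187,275),(335,178),(316,190),(377,235),(345,247),(353,215),(245,215)]:print((u,v),w[v,u])
for u,v in [(285,235),(258,260),(230,240),(260,185)]:print('side',(u,v),e[v,u])
E
```

```text
(153, 250) [0.575 0.068 0.089]
(165, 265) [0.552 0.058 0.06 ]
(190, 290) [0.494 0.034 0.033]
(212, 308) [0.439 0.011 0.032]
(187, 275) [0.478 0.03  0.11 ]
(335, 178) [ 0.554 -0.332  0.101]
(316, 190) [ 0.615 -0.327  0.006]
(377, 235) [ 0.435 -0.372  0.008]
(345, 247) [ 0.444 -0.295  0.006]
(353, 215) [ 0.475 -0.328  0.062]
(245, 215) [ 0.601 -0.135  0.043]
side (285, 235) [ 0.568 -0.367  0.094]
side (258, 260) [ 0.519 -0.368  0.047]
side (230, 240) [ 0.471 -0.314  0.064]
side (260, 185) [0.577 0.033 0.054]
```

```bash
python3 - <<'E'
from h import *
print(sense()["time_s"])
movep([0.48,-0.335,0.30],down(-0.07)); wrist('pics/w_st.png')
print(sense()["time_s"],sense()["joint_pos"])
movep([0.50,0.04,0.30],down(0.40)); wrist('pics/w_co.png')
print(sense()["time_s"],sense()["joint_pos"])
a=cv2.imread('pics/w_st.png');b=cv2.imread('pics/w_co.png')
cv2.imwrite('pics/both.png',cv2.resize(np.vstack([a,b]),(450,600*450//450*1)) if 0 else np.hstack([cv2.resize(a,(400,300)),cv2.resize(b,(400,300))]))
E
```

```text
0.1
1.7167 [ 0.6502931   0.29311858 -0.13959777  1.69250236  0.04457923  1.15932156
 -1.14450419]
3.1667 [ 0.24101249  0.17738795 -0.45574878  1.85811502  0.08672144  1.12557254
 -1.42040667]
```

View pics/both.png

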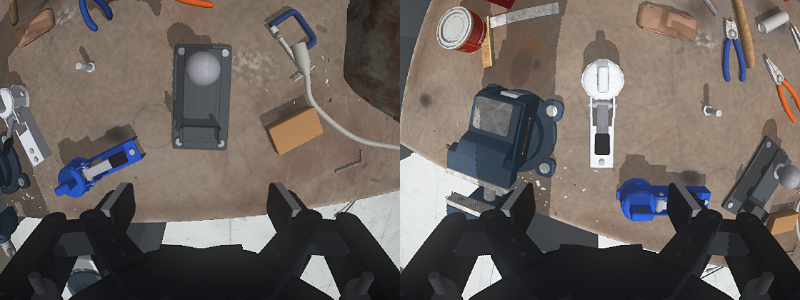

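The left half shows the stand with its ball at (203,68). The right half shows the coupler with its lug at (602,75) and tongue end at (600,160).

```bash
python3 - <<'E'
from h import *
from scipy.optimize import least_squares
np.set_printoptions(precision=4,suppress=True)
z=np.load('pics/w_st.npz');w=z['w'];P=w.reshape(-1,3)
P=P[~np.isnan(P[:,0])]
for nm,P_ in (('wrist',P),('scene',cloud(np.load('v.npz')['d'],'scene').reshape(-1,3))):
    c0=np.array([0.57,-0.335])
    q=P_[(np.hypot(*(P_[:,:2]-c0).T)<.035)&(P_[:,2]>.08)]
    f=least_squares(lambda p:np.linalg.norm(q-p,axis=1)-.025,[*c0,.095],loss='soft_l1',f_scale=.002)
    print(nm,'ball',f.x,len(q),np.sqrt(np.mean(f.fun**2)))
    m=(abs(P_[:,0]-.53)<.14)&(abs(P_[:,1]+.335)<.09)&(P_[:,2]>.006)&(P_[:,2]<.02)
    r=cv2.minAreaRect((P_[m,:2]*1000).astype(np.float32));print('plate',r)
    m=(abs(P_[:,0]-.47)<.05)&(abs(P_[:,1]+.335)<.05)&(P_[:,2]>.055)&(P_[:,2]<.12)
    s=P_[m];print('rest',len(s),np.sort(s[:,2])[::max(1,len(s)//8)],cv2.minAreaRect((s[:,:2]*1000).astype(np.float32)))
z=np.load('pics/w_co.npz');P=z['w'].reshape(-1,3);P=P[~np.isnan(P[:,0])]
n=(P[:,0]>.42)&(P[:,0]<.65)&(abs(P[:,1]-.04)<.08)
b=P[n];print('bench',np.median(b[b[:,2]<.01][:,2]))
lug=b[(b[:,2]>.082)&(np.hypot(b[:,0]-.58,b[:,1]-.072)<.04)]
print('lug',lug.mean(0),np.median(lug[:,2]),cv2.minAreaRect((lug[:,:2]*1000).astype(np.float32)))
t=b[(b[:,2]>.02)&(b[:,2]<.045)&(b[:,0]<.55)&(b[:,0]>.42)&(abs(b[:,1]-.03)<.05)]
print('tongue',cv2.minAreaRect((t[:,:2]*1000).astype(np.float32)),np.median(t[:,2]))
a=b[(b[:,2]>.02)]
print('all',cv2.minAreaRect((a[:,:2]*1000).astype(np.float32)))
E
```

```text
wrist ball [ 0.5709 -0.3445  0.085 ] 1894 0.0005629751135160582
plate ((526.3521728515625, -339.82421875), (100.62885284423828, 189.6241455078125), 84.10188293457031)
rest 1235 [0.055  0.0608 0.0612 0.0615 0.0619 0.0623 0.0629 0.075  0.0781] ((471.4586181640625, -333.61163330078125), (62.9789924621582, 23.37409019470215), 83.65577697753906)
scene ball [ 0.5722 -0.3448  0.085 ] 379 0.001204701732040467
plate ((526.9678344726562, -339.10076904296875), (100.6381607055664, 191.00625610351562), 83.90762329101562)
rest 363 [0.0553 0.0598 0.0606 0.0612 0.0619 0.0627 0.065  0.0731 0.0781] ((471.9853820800781, -333.4735107421875), (65.75369262695312, 25.13263702392578), 83.70022583007812)
bench -0.0004542308460259159
lug [0.5723 0.0662 0.0894] 0.08968394813788313 ((572.0847778320312, 66.13094329833984), (36.5781364440918, 16.1615047454834), 22.604127883911133)
tongue ((488.649169921875, 34.067081451416016), (118.62644958496094, 44.58750534057617), 20.10956382751465) 0.03337050447967238
all ((508.8113708496094, 39.148841857910156), (137.67604064941406, 183.04962158203125), 82.10529327392578)
```

```bash
python3 - <<'E'
from h import *
np.set_printoptions(precision=4,suppress=True)
z=np.load('pics/w_co.npz');P=z['w'].reshape(-1,3);P=P[~np.isnan(P[:,0])]
L=np.array([.5721,.0661])
for it,yaw in enumerate((.39,)):
    c,s=np.cos(yaw),np.sin(yaw);Q=(P[:,:2]-L)@np.array([[c,-s],[s,c]])
    m=(abs(Q[:,1])<.05)&(Q[:,0]>-.17)&(Q[:,0]<.05)
    Q=Q[m];Z=P[m,2]
    for x in np.arange(-.16,.04,.01):
        k=(abs(Q[:,0]-x)<.005)
        g=k&(Z>.015); t=k&(Z>.028)&(Z<.038)
        if g.sum()>5:print(round(x,3),g.sum(),Q[g,1].min(),Q[g,1].max(),'top',Q[t,1].min() if t.any() else 0,Q[t,1].max() if t.any() else 0,Z[k].max())
    g=Z>.015;print('end',Q[g,0].min(),Q[g,0].max())
E
```

```text
-0.15 81 -0.017925217243998662 0.019702751399333394 top -0.017925217243998662 0.019702751399333394 0.03493759866604268
-0.14 227 -0.017802678587436827 0.01968635327840184 top -0.017802678587436827 0.01968635327840184 0.038906856113518185
-0.13 231 -0.017645698556351636 0.01963248850883115 top -0.017645698556351636 0.01963248850883115 0.03826821938764169
-0.12 78 -0.017380517689832852 0.02079555514595786 top -0.017380517689832852 0.02079555514595786 0.035044653577412044
-0.11 85 -0.018480987248786423 0.02075459117833687 top -0.018480987248786423 0.02075459117833687 0.035168304843769926
-0.1 275 -0.018274717029940102 0.01949035299186705 top -0.018274717029940102 0.01949035299186705 0.11014075506096582
-0.09 636 -0.049284897007829905 0.0495974200300919 top -0.01808707647452494 0.01945267902582055 0.35098202299467574
-0.08 1968 -0.049985229654767295 0.04998175929789465 top -0.017861317296922568 0.019444952038215495 0.3744194194296152
-0.07 13915 -0.049997831215978124 0.04997913562087679 top -0.01886255891562332 0.019408785369508387 0.38012914436000284
-0.06 14636 -0.04999421609588533 0.0
[... 178 characters left out ...]
2007 0.376673173775535
-0.04 359 -0.022281848169607273 0.022408726516523658 top 0 0 0.05712063047287791
-0.03 249 -0.019442445411827037 0.01966850138871678 top 0 0 0.06022481506020949
-0.02 395 -0.027044377010349615 0.02630991790583076 top 0 0 0.09131889527760229
-0.01 511 -0.031571019972022094 0.031911551796797784 top 0 0 0.09211594854315125
0.0 549 -0.03546277818617865 0.03672123664616146 top 0 0 0.09195244930579943
0.01 505 -0.03134599138640044 0.03545259440423955 top 0 0 0.09250697263398822
0.02 372 -0.026708157365011642 0.02745382962521873 top 0 0 0.0911488183885733
0.03 156 -0.01876086478384865 0.019813814910116603 top 0 0 0.05939228123836521
end -0.1481906541801518 0.03161554413124366
```

```bash
python3 - <<'E'
from h import *
np.set_printoptions(precision=4,suppress=True)
R=down(.385);L=[.5721,.0661]
command_gripper(.045)
movep([*L,.16],R)
print(move_l([*L,.090],feed=.08,until_force=8))
command_gripper(.0,110)
s=sense();print(s['time_s'],s['position'],s['finger_gap'],s['gripper_force'],s['wrist_force'])
move_l([*L,.13],feed=.1)
sleep(.2);s=sense();print(s['time_s'],s['position'],s['wrist_force'],s['ft_torque'])
move_l([*L,.27],feed=.2)
R2=down(-.106)
move_l([.5710,-.3445,.27],R2,feed=.2)
sleep(.2);s=sense();print(s['time_s'],s['position'],s['wrist_force'],s['finger_gap'])
a,d=camera('side');cv2.imwrite('pics/s2.png',a[:,:,::-1][100:320,140:420].repeat(2,0).repeat(2,1))
E
```

```text
False
5.7333 [0.5726 0.0658 0.0908] 0.013784804556006227 107.63645768165588 [-0.7062 -1.1069  5.1107]
6.4833 [0.5714 0.066  0.129 ] [-1.1104 -0.0165 -7.5869] [ 0.0716 -0.1272  0.0348]
9.7333 [ 0.5711 -0.3439  0.2701] [ 0.0917 -0.4827 -7.1748] 0.014244907197451145
```

View pics/s2.png

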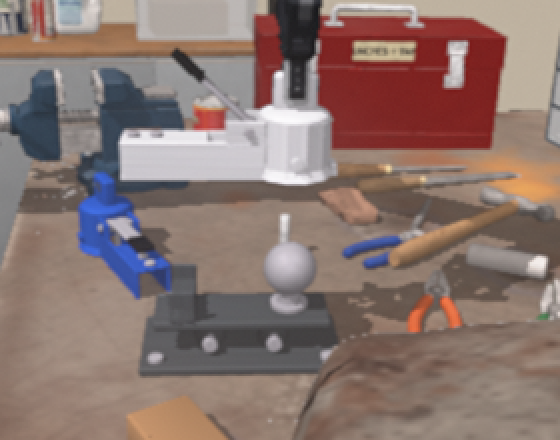

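The side view shows the coupler held level above the ball, which is at (290,268), with the lever raised. The weight is about 7 N. Next I lower it slowly, feeling for contact.

```bash
python3 - <<'E'
from h import *
np.set_printoptions(precision=4,suppress=True)
def p(*k):
    s=sense();print(*k,s['time_s'],s['position'],s['wrist_force'],s['ft_torque'],s['finger_gap'])
x,y=.5710,-.3445
print(move_l([x,y,.205],feed=.1,until_force=8));p()
print(move_l([x,y,.145],feed=.012,until_force=9));p('contact')
E
```

```text
False
10.5833 [ 0.5716 -0.3448  0.2057] [-0.2568  0.8038 -7.0529] [-0.0535 -0.2086 -0.0064] 0.013998979956149578
True
contact 13.5333 [ 0.5712 -0.3454  0.1681] [0.5172 0.8672 5.2136] [ 0.0155 -0.0945  0.0362] 0.01434515378359267
```

```bash
python3 - <<'E'
from h import *
np.set_printoptions(precision=4,suppress=True)
def p(*k):
    s=sense();print(*k,s['time_s'],s['position'],s['wrist_force'],s['ft_torque'],s['finger_gap'])
x,y=.5710,-.3445
print(move_l([x,y,.140],feed=.008,until_force=16));p()
sleep(.2);p()
E
```

```text
True
15.4417 [ 0.5723 -0.3452  0.1534] [-0.7704  0.0452  4.8528] [ 0.19    0.1422 -0.1087] 0.014180852496234433
15.6417 [ 0.5723 -0.3453  0.1534] [-1.3221 -0.3454  4.7378] [ 0.3373  0.3793 -0.1146] 0.014276056599639013
```

```bash
python3 - <<'E'
from h import *
np.set_printoptions(precision=4,suppress=True)
def p(*k):
    s=sense();print(*k,s['time_s'],s['position'],s['wrist_force'],s['ft_torque'],s['finger_gap'])
x,y=.5723,-.3453
print(move_l([x,y,.143],feed=.006,until_force=14));p()
sleep(.2);p()
E
```

```text
True
16.3917 [ 0.5723 -0.3451  0.1533] [-0.3695  0.0589  4.4748] [ 0.0238  0.1277 -0.0331] 0.01397369867948075
16.5917 [ 0.5723 -0.3451  0.1533] [-0.5874  0.5211  4.1436] [ 0.1306  0.3421 -0.0696] 0.013584912065339747
```

It hit a hard stop 15 mm below the detents, so the coupler is home. Next I release it and look.

```bash
python3 - <<'E'
from h import *
np.set_printoptions(precision=4,suppress=True)
command_gripper(.045)
move_l([.5720,-.345,.23],feed=.12)
c,s=np.cos(-.106),np.sin(-.106)
command_gripper(.0,30)
O=np.array([.572,-.345]);q=O+np.array([c,s])*(-.10)
movep([*q,.30],down(-.106))
a,w=wrist('pics/w2.png')
st=sense();print(st['time_s'],st['position'],st['wrist_force'],st['finger_gap'])
P=w.reshape(-1,3);P=P[~np.isnan(P[:,0])]
Q=(P[:,:2]-O)@np.array([[c,-s],[s,c]]);Z=P[:,2]
for x in np.arange(-.155,.04,.01):
    k=(abs(Q[:,0]-x)<.005)&(abs(Q[:,1])<.04)&(Z>.06)&(Z<.2)
    m=k&(abs(Q[:,1])<.01)
    if k.sum()>5:print(round(x,3),k.sum(),Q[k,1].min(),Q[k,1].max(),'mid z',np.percentile(Z[m],[5,50,95]) if m.any() else 0)
b,e=camera('side');cv2.imwrite('pics/s3.png',np.hstack([cv2.resize(a[:,:,::-1],(400,300)),cv2.resize(b[140:320,150:390,::-1],(400,300))]))
E
```

```text
18.8833 [ 0.473  -0.3341  0.2998] [ 0.3847  0.4422 -0.4043] -0.0002109217819659371
-0.145 312 -0.01792998678577825 0.020007706206032917 mid z [0.0952 0.0963 0.1003]
-0.135 348 -0.01769401077457391 0.019862294030637415 mid z [0.0951 0.0964 0.1008]
-0.125 205 -0.017555525400610384 0.01970854491537846 mid z [0.0951 0.096  0.0973]
-0.115 143 -0.03033303421096712 0.031306371823842015 mid z 0
-0.105 418 -0.030302406757764674 0.03233899452605695 mid z [0.1689 0.1707 0.1722]
-0.095 705 -0.030107157607098315 0.032297138271264014 mid z [0.1627 0.1669 0.1709]
-0.085 562 -0.02950207704339999 0.0310473772151624 mid z [0.1512 0.1578 0.1622]
-0.075 428 -0.017944863059165518 0.02002126704428039 mid z [0.1405 0.1451 0.1526]
-0.065 345 -0.017895205616393028 0.0199174099168929 mid z [0.1319 0.1361 0.1402]
-0.055 358 -0.01860652461979746 0.02074086349793885 mid z [0.1232 0.127  0.1311]
-0.045 476 -0.021824281458275877 0.023732133826997997 mid z [0.112  0.1174 0.1223]
-0.035 412 -0.021652768502589636 0.02367685432278232 mid z [0.0731 0.1115 0.1157]
-0.025 552 -0.027922718852788898 0.029946465534317068 mid z [0.1173 0.1203 0.1223]
-0.015 739 -0.03321863449139752 0.034280819179076195 mid z [0.1214 0.1507 0.1534]
-0.005 809 -0.03549719731147454 0.03647494218504093 mid z [0.122  0.1522 0.1536]
0.005 773 -0.03529879982035901 0.036479573517319806 mid z [0.1228 0.1522 0.1537]
0.015 580 -0.028479627361690324 0.03044110006012837 mid z [0.1215 0.1518 0.1537]
0.025 317 -0.02378050573913418 0.02576418775469035 mid z [0.1173 0.1197 0.1213]
0.035 22 -0.00904727198786774 0.012057962838146606 mid z [0.1139 0.1157 0.1175]
```

View pics/s3.png

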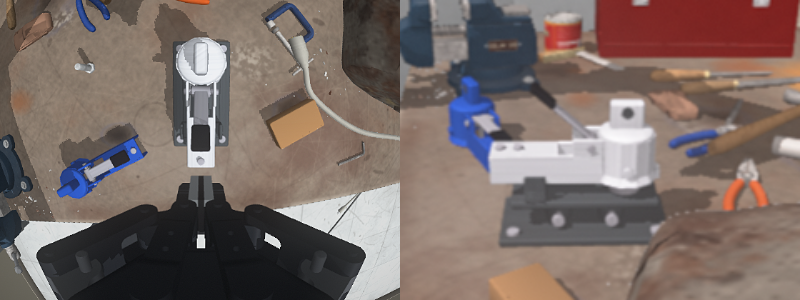

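The coupler is home and level: lug top at 0.153, so the origin is at 0.085, equal to the ball's height. The tongue sits in the rest and the lever is still raised. Next I press the lever along its arc.

```bash
python3 - <<'E'
from h import *
np.set_printoptions(precision=4,suppress=True)
c,s=np.cos(-.106),np.sin(-.106);O=np.array([.572,-.345])
def W(x,z,y=.001): return [*(O+[c*x-s*y,s*x+c*y]),z+.025]
def p(*k):
    s=sense();print(*k,s['time_s'],s['position']-[0,0,.025],s['wrist_force'])
move_l(W(-.092,.19),feed=.15);p()
print(move_l(W(-.106,.145),feed=.04,until_force=18));p('mid')
print(move_l(W(-.112,.106),feed=.02,until_force=18));p('end')
E
```

```text
19.65 [ 0.4813 -0.3344  0.1903] [ 1.1024 -0.1506  0.0525]
True
mid 20.3333 [ 0.4705 -0.3337  0.1677] [-1.6891  0.7787  2.5582]
True
end 21.325 [ 0.4659 -0.3336  0.1606] [-1.9927  1.8103  4.6347]
```

```bash
python3 - <<'E'
from h import *
np.set_printoptions(precision=4,suppress=True)
c,s=np.cos(-.106),np.sin(-.106);O=np.array([.572,-.345])
def W(x,z,y=.001): return [*(O+[c*x-s*y,s*x+c*y]),z+.025]
def p(*k):
    t=sense();q=t['position'];d=q[:2]-O;print(*k,round(t['time_s'],2),'x %.4f y %.4f z %.4f'%(c*d[0]+s*d[1],-s*d[0]+c*d[1],q[2]-.025),t['wrist_force'])
p()
for z,x in ((.155,-.108),(.150,-.110),(.145,-.112)):
    r=move_l(W(x,z),feed=.02,until_force=22);p(r)
    if r: sleep(.1);p();break
a,d=camera('side');b,e=camera('wrist')
cv2.imwrite('pics/s4.png',np.hstack([cv2.resize(b[60:270,140:420,::-1],(400,300)),cv2.resize(a[140:320,150:390,::-1],(400,300))]))
E
```

```text
21.32 x -0.1067 y 0.0001 z 0.1606 [-1.9927  1.8103  4.6347]
False 21.75 x -0.1096 y 0.0004 z 0.1555 [-6.2737  0.632   6.7336]
False 22.17 x -0.1114 y 0.0004 z 0.1503 [-3.8318  0.1212  4.696 ]
False 22.58 x -0.1129 y 0.0005 z 0.1452 [-0.8811  0.1827  4.4517]
```

View pics/s4.png

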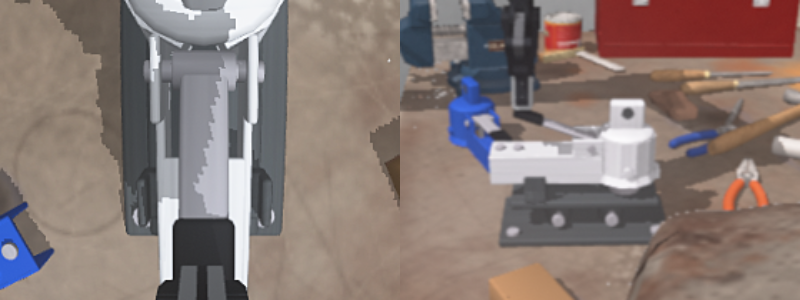

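The view shows the fingertips on the black grip and the lever moving down at about 5 N. I keep pressing to the stop.

```bash
python3 - <<'E'
from h import *
np.set_printoptions(precision=4,suppress=True)
c,s=np.cos(-.106),np.sin(-.106);O=np.array([.572,-.345])
def W(x,z,y=.001): return [*(O+[c*x-s*y,s*x+c*y]),z+.025]
def p(*k):
    t=sense();q=t['position'];d=q[:2]-O;print(*k,round(t['time_s'],2),'x %.4f y %.4f z %.4f'%(c*d[0]+s*d[1],-s*d[0]+c*d[1],q[2]-.025),t['wrist_force'])
for i in range(3):
    r=move_l(W(-.114,.108),feed=.015,until_force=22);p(r)
    if sense()['position'][2]-.025<.1165:break
E
```

```text
True 24.58 x -0.1155 y 0.0005 z 0.1143 [-1.7928  1.3683  7.1743]
```

```bash
python3 - <<'E'
from h import *
np.set_printoptions(precision=4,suppress=True)
c,s=np.cos(-.106),np.sin(-.106);O=np.array([.572,-.345])
def W(x,z,y=.001): return [*(O+[c*x-s*y,s*x+c*y]),z+.025]
print(move_l(W(-.1155,.108),feed=.01,until_force=18),sense()['position'][2]-.025)
move_l(W(-.1155,.17),feed=.12)
move_l(W(-.10,.275),feed=.2);sleep(.3)
a,w=wrist('pics/w5.png')
P=w.reshape(-1,3);P=P[~np.isnan(P[:,0])]
Q=(P[:,:2]-O)@np.array([[c,-s],[s,c]]);Z=P[:,2]
for x in np.arange(-.145,.03,.01):
    m=(abs(Q[:,0]-x)<.005)&(abs(Q[:,1])<.008)&(Z>.06)&(Z<.2)
    if m.any():print(round(x,3),np.percentile(Z[m],[5,50,95]))
b,e=camera('side');cv2.imwrite('pics/s5.png',np.hstack([cv2.resize(a[:,:,::-1],(400,300)),cv2.resize(b[140:320,150:390,::-1],(400,300))]))
print(sense()['time_s'])
E
```

```text
True 0.11427380938103282
-0.145 [0.095  0.0965 0.1004]
-0.135 [0.0953 0.0995 0.1018]
-0.125 [0.1128 0.1137 0.1149]
-0.115 [0.1129 0.1138 0.1151]
-0.105 [0.1129 0.1139 0.1151]
-0.095 [0.1103 0.1119 0.114 ]
-0.085 [0.1103 0.1115 0.1127]
-0.075 [0.1102 0.1115 0.1127]
-0.065 [0.1102 0.1114 0.1126]
-0.055 [0.1102 0.1113 0.1125]
-0.045 [0.1103 0.1117 0.1132]
-0.035 [0.0752 0.1114 0.1158]
-0.025 [0.1179 0.1207 0.1225]
-0.015 [0.1221 0.1519 0.1537]
-0.005 [0.1502 0.1526 0.1538]
0.005 [0.1501 0.1524 0.1537]
0.015 [0.1501 0.1524 0.1537]
0.025 [0.1179 0.1195 0.1211]
26.65
```

View pics/s5.png

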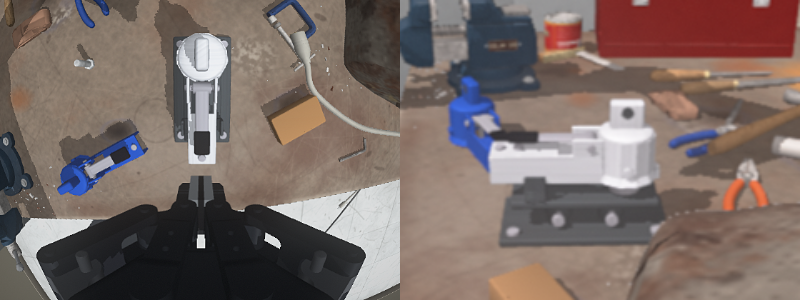

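The lever lies flat at its stop, the coupler is home and level, and the robot is clear of everything.

```bash
python3 -c "
from rig import *
print(finish_job())"
```

```text
the job is handed in; nothing more can be done
None
```

The coupler is fully home on the tow ball with its tongue in the rest, the lever is pressed down to its stop, and the job was handed in at about 27 s. The presses stopped at about 30 N or less going by the force thresholds I set (peak force was not logged), and I saw nothing else disturbed.

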